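Dock a sample carrier at the reading head of a bench reader

TASK

Push the round metal sample carrier along the L-shaped groove of the bench reader: straight along to the corner, round it, and on to the groove's end in front of the reading head, until it is fully home. Push it only by the metal disc: leave the jar on it untouched, keep the carrier down on the deck, and do not disturb the spare jar, beaker, bottle or tip box. Then take the hand away.

Things in the scene. Friction and masses are not known exactly. Their poses are not given: they have to be found in the camera images.
- reader: Fixed bench reader: a grey deck on a black bench, x -125 to 125 mm, y -125 to 165 mm from its origin on the bench; top 40 mm up. An L groove, 15 mm wide, 26 mm deep, with black edging, is cut in the top: along +x, then from the corner along +y. A white reading head (90 x 45 mm, 45 mm above the deck) stands beyond the groove's end, at x 15 to 105, y 115 to 160 mm.
- groove_corner (a point): Point on the deck's top, 40 mm above the bench, where the pin's centre lies at the corner; reader frame (60, -60) mm. The first leg starts 120 mm back along -x, at (-60, -60) mm; the pin has 1.5 mm play all round.
- groove_end (a point): Point on the deck's top where the pin's centre lies when the carrier is home; reader frame (60, 60) mm, 120 mm from the corner along the reader's +y. The groove's wall stops the pin about 1.5 mm further on.
- carrier: Loose carrier: bare aluminium disc, 76 mm wide, 25 mm thick, about 0.5 kg, lying on the deck. Origin: centre of the disc's underside. Its pin (12 mm wide, 20 mm long) points down into the groove, free to turn and not held down. It starts on the first leg, slides with a few newtons and stays where left. Push low on the disc's side so that it does not tip.
- sample_jar: Glass jar with a white lid fixed upright on the centre of the carrier: 36 mm in diameter at most, 36 mm tall, from 25 to 61 mm above the carrier's underside. Origin at its underside. Not to be touched.
- spare_jar: Loose jar of the same shape (36 mm in diameter, 36 mm tall) standing on the deck away from the groove. Origin at its underside. Leave alone.
- beaker: Glass beaker, 68 mm in diameter, 85 mm tall, on the bench beside the reader. Origin at its underside. Leave alone.
- reagent: Amber bottle with a black cap, 56 mm in diameter, 120 mm tall, on the bench beside the reader. Origin at its underside. Leave alone.
- tip_box: Grey box of pipette tips with a clear lid, 87 x 62 x 53 mm (its x, y, z), on the bench beside the reader. Origin at its underside. Leave alone.
Mind the look-alikes: they are no part of the job. Leave any pink or purple look-alike of the carrier alone.

How it is judged:
By the outcome, as a careful person would: the job done as asked, in the order asked, and still so for the second after the job is handed in, with the robot touching nothing.
It also fails if it takes over 53 s, if anything falls off the work surface, if the arm or the gripper's body presses on something with over 40 N, if the wrist force passes 120 N, or if a joint passes its speed limit or range.

ROBOT

A 6-joint arm with a two-finger parallel gripper is mounted at the origin on the work surface. World frame = base frame: x ahead of the robot, y to its left, z up, the work surface at z = 0. Lengths are in m, angles in degrees, forces in N, time in s.
With the tool pointing down it reaches from about 0.2 to 0.875 m from the base axis. Payload 3.4 kg.
Tool frame: the origin (TCP) lies midway between the tips of the shut fingers; the grasp point (between the pads) lies 19 mm behind it (grasp_offset is the distance from the TCP to the grasp point, in m); z points along the fingers, y is the line along which they close (so a half turn about z gives the same grasp; the last joint's range is limited). The gripper opens to 94 mm and grips with 3 to 60 N. Pads are 16 mm wide; open, the fingers measure 119 mm over their backs; the gripper's body (75 mm by 177 mm) begins 78 mm behind the grasp point.
Start: joints at [62.281, 15.808, 86.224, -0, 77.962, -6.933], TCP at [0.204, 0.538, 0.205] pointing down, gripper open.
Joint ranges: [-165.64, 165.64], [-43.16, 119.46], [12.63, 154.43], [-67.54, 247.53], [6.08, 155.33], [-154.97, 154.97]. Speed limits (degrees/s): [147.25, 147.25, 180, 180, 180, 180].

INTERFACE

Orientations are given as [roll, pitch, yaw] about the fixed x, y, z axes, in that order (R = Rz(yaw) Ry(pitch) Rx(roll)).
In Python, from station import sense, get_image, sign_off, trace, grasp_offset gives the robot as it stands.
- The arm moves only by the shell command python3 -m pendant 'ROWS' [FORCE]. ROWS is JSON, a list of rows, each an object of numbers: "gripper": the finger opening in m, from 0 to 0.094; "x", "y", "z": the shift along the tool's x, y, z in m; "twist": the turn about the tool's z in rad. In form: [{"gripper": .., "x": .., "y": .., "z": .., "twist": ..}, ...]. A call has 1 to 8 rows; each row is the pose to reach, as a shift and turn from the pose commanded when the call began, along the tool's axes at that moment; what a row does not reach only later rows make up. A row lasts 1/12 s, in which the tool goes at most 41.7 mm and 7.16 degrees, less where a joint would pass 70% of its speed; a pose out of reach is approached as far as the arm can. A call with a gripper value outside its range is refused whole. The fingers move at their own pace and stop on an object; FORCE is the grip in N (left out, the last holds). Time passes only in rows, so rows that repeat a pose let the fingers close. It gives the time, the measured TCP pose, the force, the opening and the grip force at its end, in the units of the state.
- sense(): the state, without advancing time (a new reading comes with each control period).
- get_image(name): name is "scene" or "top" or "wrist"; returns a dict with "image" (480x640x3 uint8, blue, green, red), "fx", "fy", "cx", "cy" (pixels), "camera_from_world" (4x4, takes a point from world to camera coordinates). Camera axes: x right, y down, z forward; pixel columns grow to the right and rows downward; lengths in m; the calibration is good to about 2 mm. A picture is of the moment at which its call begins. There is no depth.
- sign_off(): hands the job in; it is judged then, once.
Trained networks look in a picture, given as the dict that the camera call returned (one of the last four; its "shot" number tells which), for a name from the list of things; names that differ only in an ending like _2 or _b are one class to them, and where a whole thing is asked for, a point or a joint stands for the part that bears it (a point fixed in the world has none). Each returns a list of dicts, best first, with "score" (0 to 1); they miss things now and then, are a little off and sometimes report something else, mostly with a low value. They report only what shows in the picture. A call takes as long as a camera call. They do not tell look-alikes from the thing itself.
- trace(picture, thing): "pixels" (480x640 bool, what is visible of it) and "location" ([column, row] in pixels, amid what is visible of it).
The state is a dict: "t": time; "joints": joint angles; "joint_vel": joint speeds; "effort": joint torques, N m; "tool_pos": TCP position; "tool_rot": TCP orientation; "ft_force": force on the tool from outside, world axes, zero at the start; "wrist_torque": the same for the moment, N m; "grip_width": finger opening in m; "gripper_force": force on a finger pad.
Only numpy, scipy, OpenCV 4.12 (cv2) and the standard library are available. Lean on these libraries where they do the work, as an engineer would, in place of code of your own. Each camera call takes 0.05 s, during which the arm holds its last target. There are 200 camera calls.

## Working session

There is one attempt and no reset: what is moved stays moved. The work goes in short steps, Python scripts to look and compute and a shell command to move; the robot and the scene stay as the last step left them, time stands still between calls to the robot, and variables do not carry over. Pictures are saved under pics/ and viewed, at most 10 in all, crops included, and the job is handed in when it is done.

```bash
mkdir -p pics; cat > h.py <<'E'
import numpy as np, cv2
from station import sense, get_image, sign_off, trace, grasp_offset
def ray(p,uv,z):
    T=p["camera_from_world"]; R=T[:3,:3]; t=T[:3,3]; c=-R.T@t
    d=R.T@np.array([(uv[0]-p["cx"])/p["fx"],(uv[1]-p["cy"])/p["fy"],1])
    return c+d*(z-c[2])/d[2]
def proj(p,w):
    T=np.array(p["camera_from_world"]); q=T[:3,:3]@np.array(w)+T[:3,3]
    return np.array([p["fx"]*q[0]/q[2]+p["cx"],p["fy"]*q[1]/q[2]+p["cy"]])
E
python3 - <<'E'
from h import *
for n in("top","scene"):
    p=get_image(n); cv2.imwrite(f"pics/{n}0.png",p["image"])
    T=np.array(p["camera_from_world"]);print(n,(-T[:3,:3].T@T[:3,3]).round(3))
    for th,z in (("reader",.04),("carrier",.0525),("sample_jar",.083),("spare_jar",.06),("beaker",.04),("reagent",.06),("tip_box",.03)):
        for d in trace(p,th)[:3]:
            print(th,round(d["score"],2),np.round(d["location"]),d["pixels"].sum(),ray(p,d["location"],z).round(3))
s=sense();print(s["tool_pos"],s["tool_rot"],s["t"])
E
```

```text
top [0.267 0.025 1.352]
reader 0.74 [368. 254.] 14412 [ 0.517 -0.069  0.04 ]
carrier 0.89 [458. 146.] 983 [ 0.758 -0.268  0.052]
carrier 0.83 [502. 301.] 1145 [ 0.414 -0.347  0.052]
carrier 0.7 [357. 312.] 224 [ 0.391 -0.042  0.052]
sample_jar 0.7 [414. 251.] 272 [ 0.516 -0.162  0.083]
sample_jar 0.67 [456. 141.] 286 [ 0.757 -0.258  0.083]
sample_jar 0.59 [504. 300.] 286 [ 0.413 -0.344  0.083]
spare_jar 0.52 [358. 314.] 240 [ 0.386 -0.044  0.06 ]
beaker 0.85 [300. 329.] 880 [0.356 0.077 0.04 ]
reagent 0.81 [264. 276.] 667 [0.465 0.153 0.06 ]
tip_box 0.74 [476. 242.] 1360 [ 0.547 -0.305  0.03 ]
scene [ 1.065 -0.433  0.76 ]
reader 0.87 [303. 284.] 15062 [ 0.546 -0.075  0.04 ]
reader 0.42 [310. 199.] 1170 [0.349 0.096 0.04 ]
carrier 0.62 [133. 258.] 1203 [ 0.283 -0.301  0.052]
carrier 0.6 [285. 433.] 2227 [ 0.767 -0.276  0.052]
carrier 0.58 [254. 293.] 1429 [ 0.514 -0.164  0.052]
sample_jar 0.92 [131. 251.] 418 [ 0.296 -0.302  0.083]
sample_jar 0.85 [290. 424.] 624 [ 0.775 -0.27   0.083]
sample_jar 0.81 [252. 278.] 494 [ 0.506 -0.159  0.083]
spare_jar 0.64 [274. 225.] 308 [ 0.388 -0.031  0.06 ]
beaker 0.63 [306. 198.] 1106 [0.342 0.091 0.04 ]
beaker 0.43 [305. 287.] 15140 [ 0.554 -0.076  0.04 ]
beaker 0.19 [273. 226.] 328 [ 0.372 -0.024  0.04 ]
reagent 0.91 [366. 204.] 967 [0.462 0.164 0.06 ]
tip_box 0.9 [198. 354.] 2555 [ 0.55  -0.305  0.03 ]
[0.20409294 0.53759154 0.20551285] [1.79993506e+02 8.16402703e-04 1.59212925e+02] 0.8
```

View pics/top0.png

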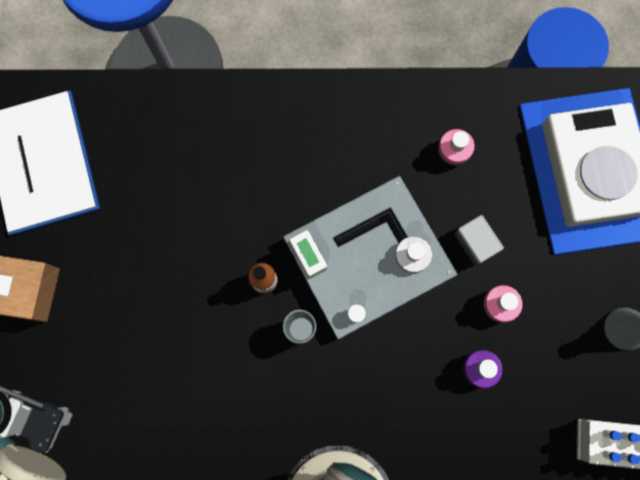

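View pics/scene0.png

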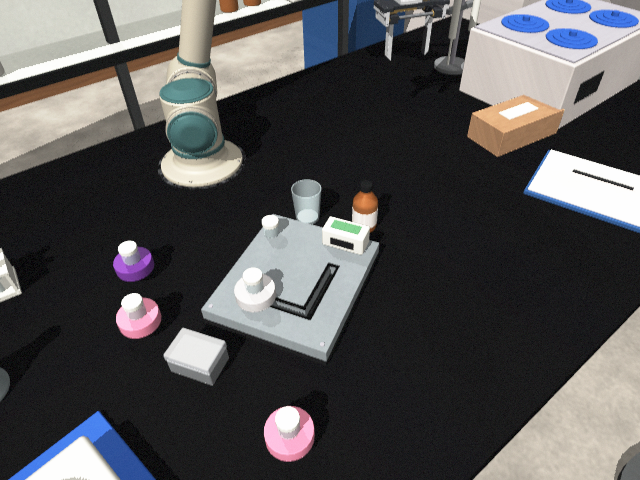

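```bash
python3 - <<'E'
from h import *
a=cv2.imread("pics/top0.png")[165:350,270:470]; cv2.imwrite("pics/c1.png",cv2.resize(a,None,fx=3,fy=3,interpolation=cv2.INTER_CUBIC))
p=get_image("top")
# deck corners, groove corner & end (outer), least squares
R=np.array([[125,-125],[-125,-125],[-125,165],[125,165],[60,-60],[60,60]])/1e3
P=[(401,178),(456,270),(338,338),(286,236),(390,212),(340,241)]
W=np.array([ray(p,u,.04)[:2] for u in P])
Rc=R-R.mean(0);Wc=W-W.mean(0)
yaw=np.arctan2((Rc[:,0]*Wc[:,1]-Rc[:,1]*Wc[:,0]).sum(),(Rc*Wc).sum())
M=np.array([[np.cos(yaw),-np.sin(yaw)],[np.sin(yaw),np.cos(yaw)]])
t=W.mean(0)-M@R.mean(0)
print(np.degrees(yaw),t,((W-t)@M-R)*1e3)
for n,w in dict(tip=(.548,-.305),car=(.514,-.166),spare=(.387,-.038),b=(.35,.085),reag=(.463,.158)).items(): print(n,((np.array(w)-t)@M*1e3).round())
E
```

```text
28.440874637529436 [ 0.52554407 -0.09108546] [[-6.91778892  1.52983154]
 [ 8.25392887  0.2569793 ]
 [ 1.32545394  2.20036969]
 [-2.11814108 -3.62343422]
 [ 2.16896414 -3.81633112]
 [-2.71241694  3.4525848 ]]
tip [ -82. -199.]
car [-46. -60.]
spare [-97. 113.]
b [-70. 238.]
reag [ 64. 249.]
```

View pics/c1.png

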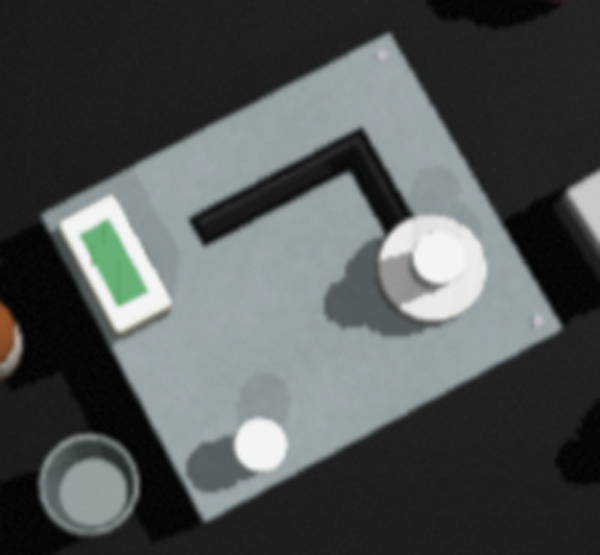

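```bash
python3 - <<'E'
from h import *
p=get_image("top")
R=np.array([[125,-125],[-125,-125],[-125,165],[125,165],[60,-60],[60,69]])/1e3
P=[(400,176),(457,274),(338,338.7),(284,236.7),(388.8,215.3),(336,242.3)]
W=np.array([ray(p,u,.04)[:2] for u in P])
Rc=R-R.mean(0);Wc=W-W.mean(0)
yaw=np.arctan2((Rc[:,0]*Wc[:,1]-Rc[:,1]*Wc[:,0]).sum(),(Rc*Wc).sum())
M=np.array([[np.cos(yaw),-np.sin(yaw)],[np.sin(yaw),np.cos(yaw)]])
t=W.mean(0)-M@R.mean(0)
print(np.degrees(yaw),t,(((W-t)@M-R)*1e3).round(1))
np.savez("pose.npz",yaw=yaw,t=t,M=M)
c=ray(p,(414,254.3),.065)[:2]; print("car",c,((c-t)@M*1e3).round(1))
s=sense();T=np.radians(s["tool_rot"][2]); X=np.array([np.cos(T),np.sin(T)]);Y=np.array([np.sin(T),-np.cos(T)])
cr=(c-t)@M
g=t+M@np.array([cr[0]-.038-.012-.012,-.06]); d=g-s["tool_pos"][:2]
print("start tcp",g,"shift tool",d@X,d@Y,"twist to yaw", np.degrees(yaw)-s["tool_rot"][2])
E
```

```text
28.213262720317253 [ 0.5232691  -0.08967903] [[-0.  -0.6]
 [ 1.6  0. ]
 [ 0.7  0.1]
 [-0.7 -0.9]
 [-1.5  0.1]
 [-0.1  1.4]]
car [ 0.51173415 -0.16375756] [-45.2 -59.8]
start tcp [ 0.45718315 -0.19322313] shift tool -0.49597520413544394 -0.5934171117058066 twist to yaw -131.00112585078983
```

```bash
python3 -m pendant '[{"gripper":0,"x":-0.25,"y":-0.3,"z":0,"twist":0},{"gripper":0,"x":-0.25,"y":-0.3,"z":0,"twist":0},{"gripper":0,"x":-0.25,"y":-0.3,"z":0,"twist":0},{"gripper":0,"x":-0.25,"y":-0.3,"z":0,"twist":0},{"gripper":0,"x":-0.25,"y":-0.3,"z":0,"twist":0},{"gripper":0,"x":-0.25,"y":-0.3,"z":0,"twist":0},{"gripper":0,"x":-0.25,"y":-0.3,"z":0,"twist":0},{"gripper":0,"x":-0.25,"y":-0.3,"z":0,"twist":0}]'
python3 -m pendant '[{"gripper":0,"x":-0.18,"y":-0.22,"z":0,"twist":0},{"gripper":0,"x":-0.18,"y":-0.22,"z":0,"twist":0},{"gripper":0,"x":-0.18,"y":-0.22,"z":0,"twist":0},{"gripper":0,"x":-0.18,"y":-0.22,"z":0,"twist":0},{"gripper":0,"x":-0.18,"y":-0.22,"z":0,"twist":0},{"gripper":0,"x":-0.18,"y":-0.22,"z":0,"twist":0},{"gripper":0,"x":-0.18,"y":-0.22,"z":0,"twist":0},{"gripper":0,"x":-0.18,"y":-0.22,"z":0,"twist":0}]'
```

```text
t: 1.57
tool_pos: [0.3128, 0.2207, 0.2058]
tool_rot: [180.0, 0.1, 159.3]
ft_force: [1.0, -0.0, 0.4]
grip_width: 0.0441
gripper_force: 0.0
t: 2.23
tool_pos: [0.4055, -0.053, 0.2057]
tool_rot: [-179.8, 0.2, 158.9]
ft_force: [0.7, 0.0, 0.4]
grip_width: 0.0006
gripper_force: 0.0
```

```bash
cat > go.py <<'E'
# go.py rx ry z yawdeg_rel : shift in tool axes to a reader-frame point (mm)
from h import *; import sys
q=np.load("pose.npz");t,M,yaw=q["t"],q["M"],float(q["yaw"])
s=sense();T=np.radians(s["tool_rot"][2]); X=np.array([np.cos(T),np.sin(T)]);Y=np.array([np.sin(T),-np.cos(T)])
a=list(map(float,sys.argv[1:]))
d=t+M@np.array(a[:2])/1e3-s["tool_pos"][:2]
print("t",s["t"],"reader",((np.array(s["tool_pos"][:2])-t)@M*1e3).round(1),"z",s["tool_pos"][2],"ft",np.round(s["ft_force"],1))
print("shift",(d@X).round(4),(d@Y).round(4),(s["tool_pos"][2]-a[2]/1e3).round(4),"twist",-((np.degrees(yaw)+a[3]-s["tool_rot"][2]+180)%360-180)*np.pi/180, s["tool_rot"])
E
python3 go.py -107 -60 48 0
```

```text
t 2.2333 reader [-86.4  88. ] z 0.20573692602708582 ft [0.7 0.  0.4]
shift -0.0989 -0.112 0.1577 twist 2.280057706088056 [-179.84679891    0.21570382  158.85094633]
```

```bash
python3 -m pendant '[{"gripper":0,"x":-0.07,"y":-0.08,"z":0,"twist":0.12},{"gripper":0,"x":-0.07,"y":-0.08,"z":0,"twist":0.24},{"gripper":0,"x":-0.07,"y":-0.08,"z":0,"twist":0.36},{"gripper":0,"x":-0.07,"y":-0.08,"z":0,"twist":0.48},{"gripper":0,"x":-0.07,"y":-0.08,"z":0,"twist":0.6},{"gripper":0,"x":-0.07,"y":-0.08,"z":0,"twist":0.72},{"gripper":0,"x":-0.07,"y":-0.08,"z":0,"twist":0.84},{"gripper":0,"x":-0.07,"y":-0.08,"z":0,"twist":0.96}]'
python3 -m pendant '[{"gripper":0,"x":0,"y":0,"z":0,"twist":0.12},{"gripper":0,"x":0,"y":0,"z":0,"twist":0.24},{"gripper":0,"x":0,"y":0,"z":0,"twist":0.36},{"gripper":0,"x":0,"y":0,"z":0,"twist":0.48},{"gripper":0,"x":0,"y":0,"z":0,"twist":0.6},{"gripper":0,"x":0,"y":0,"z":0,"twist":0.72},{"gripper":0,"x":0,"y":0,"z":0,"twist":0.84},{"gripper":0,"x":0,"y":0,"z":0,"twist":0.96}]'
python3 -m pendant '[{"gripper":0,"x":0,"y":0,"z":0,"twist":0.12},{"gripper":0,"x":0,"y":0,"z":0,"twist":0.24},{"gripper":0,"x":0,"y":0,"z":0,"twist":0.36},{"gripper":0,"x":0,"y":0,"z":0,"twist":0.36},{"gripper":0,"x":0,"y":0,"z":0,"twist":0.36}]' | head -3
python3 go.py -107 -60 48 0
python3 - <<'E'
from h import *
cv2.imwrite("pics/w1.png",get_image("wrist")["image"])
E
```

```text
t: 2.9
tool_pos: [0.4399, -0.146, 0.2054]
tool_rot: [-180.0, -0.0, 103.9]
ft_force: [0.1, -0.1, 0.4]
grip_width: 0.0003
gripper_force: 0.0
t: 3.57
tool_pos: [0.4398, -0.1459, 0.2055]
tool_rot: [-180.0, -0.0, 48.9]
ft_force: [0.7, 0.1, -0.2]
grip_width: 0.0003
gripper_force: 0.0
t: 3.98
tool_pos: [0.4399, -0.1461, 0.2055]
tool_rot: [-180.0, -0.0, 28.8]
t 3.9833 reader [-100.2  -10.3] z 0.20549545210304393 ft [-0.1 -0.1 -1.5]
shift -0.0073 0.0496 0.1575 twist 0.009961863382955504 [-1.79985145e+02 -8.89044690e-03  2.87840354e+01]
```

View pics/w1.png

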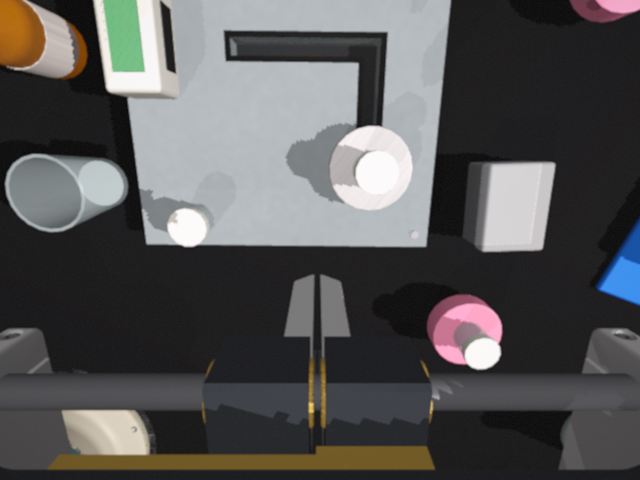

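```bash
python3 - <<'E'
from h import *
q=np.load("pose.npz");t,M=q["t"],q["M"]
p=get_image("wrist")
for u,z in (((371,167.5),.065),((372,46),.04),((226,46),.04),((427,246),.04),((147,244),.04)):
    print(u,((ray(p,u,z)[:2]-t)@M*1e3).round(1))
T=np.array(p["camera_from_world"]);print((-T[:3,:3].T@T[:3,3]).round(3))
E
```

```text
(371, 167.5) [-42.1 -59.6]
(372, 46) [ 62.6 -58.6]
(226, 46) [61.2 71.8]
(427, 246) [-123.3 -126.1]
(147, 244) [-124.3  165.3]
[ 0.51  -0.108  0.385]
```

```bash
python3 -m pendant '[{"gripper":0,"x":-0.003,"y":0.03,"z":0,"twist":0.01},{"gripper":0,"x":-0.003,"y":0.05,"z":0.03,"twist":0.01},{"gripper":0,"x":-0.003,"y":0.05,"z":0.07,"twist":0.01},{"gripper":0,"x":-0.003,"y":0.05,"z":0.105,"twist":0.01},{"gripper":0,"x":-0.003,"y":0.05,"z":0.135,"twist":0.01},{"gripper":0,"x":-0.003,"y":0.05,"z":0.15,"twist":0.01},{"gripper":0,"x":-0.003,"y":0.05,"z":0.157,"twist":0.01},{"gripper":0,"x":-0.003,"y":0.05,"z":0.157,"twist":0.01}]' >/dev/null
python3 go.py 13 -60 48 0
```

```text
t 4.75 reader [-103.5  -59.9] z 0.047023010770649395 ft [-0.3 -0.1  0.9]
shift 0.1165 -0.0002 -0.001 twist -0.0025754403250625303 [-1.79829511e+02  9.29350090e-02  2.80657009e+01]
```

```bash
python3 -m pendant '[{"gripper":0,"x":0.005,"y":0,"z":0,"twist":0},{"gripper":0,"x":0.01,"y":0,"z":0,"twist":0},{"gripper":0,"x":0.014,"y":0,"z":0,"twist":0},{"gripper":0,"x":0.018,"y":0,"z":0,"twist":0},{"gripper":0,"x":0.023,"y":0,"z":0,"twist":0},{"gripper":0,"x":0.028,"y":0,"z":0,"twist":0},{"gripper":0,"x":0.033,"y":0,"z":0,"twist":0},{"gripper":0,"x":0.038,"y":0,"z":0,"twist":0}]' |sed -n '1,4p'
python3 -m pendant '[{"gripper":0,"x":0.006,"y":0,"z":0,"twist":0},{"gripper":0,"x":0.012,"y":0,"z":0,"twist":0},{"gripper":0,"x":0.018,"y":0,"z":0,"twist":0},{"gripper":0,"x":0.024,"y":0,"z":0,"twist":0},{"gripper":0,"x":0.03,"y":0,"z":0,"twist":0},{"gripper":0,"x":0.035,"y":0,"z":0,"twist":0},{"gripper":0,"x":0.04,"y":0,"z":0,"twist":0},{"gripper":0,"x":0.04,"y":0,"z":0,"twist":0}]' |sed -n '1,4p'
python3 go.py 13 -60 48 0
python3 - <<'E'
from h import *
p=get_image("wrist");cv2.imwrite("pics/w2.png",p["image"])
E
```

```text
t: 5.42
tool_pos: [0.4938, -0.175, 0.0499]
tool_rot: [179.9, 0.2, 28.1]
ft_force: [-6.2, -3.5, 5.6]
t: 6.08
tool_pos: [0.5304, -0.1556, 0.0498]
tool_rot: [179.9, 0.0, 28.1]
ft_force: [-3.0, -2.0, 2.3]
t 6.0833 reader [-24.9 -61.5] z 0.04975649927895205 ft [-3.  -2.   2.3]
shift 0.0379 -0.0015 0.0018 twist -0.0020884848233671443 [1.79924723e+02 3.90063045e-02 2.80936014e+01]
```

View pics/w2.png

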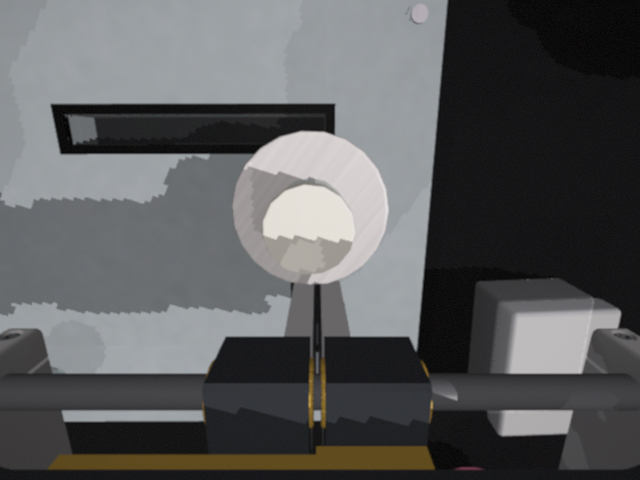

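```bash
python3 - <<'E'
from h import *
q=np.load("pose.npz");t,M=q["t"],q["M"]
p=get_image("wrist")
for u,z in (((311,207),.065),((60,128),.04),((315,104),.04),((335,128),.04)):
    print(u,((ray(p,u,z)[:2]-t)@M*1e3).round(1))
E
```

```text
(311, 207) [ 25.  -59.4]
(60, 128) [62.1 71.2]
(315, 104) [ 73.6 -61.3]
(335, 128) [ 61.9 -71.7]
```

```bash
python3 -m pendant '[{"gripper":0,"x":0.005,"y":0,"z":0,"twist":0},{"gripper":0,"x":0.01,"y":-0.001,"z":0,"twist":0},{"gripper":0,"x":0.015,"y":-0.001,"z":0,"twist":0},{"gripper":0,"x":0.02,"y":-0.001,"z":0,"twist":0},{"gripper":0,"x":0.025,"y":-0.001,"z":0,"twist":0},{"gripper":0,"x":0.029,"y":-0.001,"z":0,"twist":0},{"gripper":0,"x":0.032,"y":-0.001,"z":0,"twist":0},{"gripper":0,"x":0.034,"y":-0.001,"z":0,"twist":0}]' |sed -n '1,4p'
for i in 1; do python3 -m pendant '[{"gripper":0,"x":0.001,"y":0,"z":0,"twist":0},{"gripper":0,"x":0.001,"y":0,"z":0,"twist":0}]' |sed -n '1,4p'; done
python3 go.py 13 -60 48 0
```

```text
t: 6.85
tool_pos: [0.5584, -0.1389, 0.0489]
tool_rot: [-180.0, 0.2, 28.1]
ft_force: [-5.7, -2.7, 5.9]
t: 7.02
tool_pos: [0.5594, -0.1384, 0.049]
tool_rot: [-180.0, 0.1, 28.0]
ft_force: [-6.1, -2.6, 4.8]
t 7.0167 reader [  8.8 -60. ] z 0.04895280696852586 ft [-6.1 -2.6  4.8]
shift 0.0042 -0.0 0.001 twist -0.0029095286519616108 [-1.79971734e+02  1.33628958e-01  2.80465590e+01]
```

```bash
python3 -m pendant '[{"gripper":0,"x":0.001,"y":0,"z":0,"twist":0},{"gripper":0,"x":0.001,"y":0,"z":0,"twist":0},{"gripper":0,"x":0.001,"y":0,"z":0,"twist":0}]' |sed -n '4p'
python3 -m pendant '[{"gripper":0,"x":0.001,"y":0,"z":0,"twist":0},{"gripper":0,"x":0.001,"y":0,"z":0,"twist":0},{"gripper":0,"x":0.001,"y":0,"z":0,"twist":0}]' |sed -n '4p'
python3 go.py 13 -60 48 0
python3 -m pendant '[{"gripper":0,"x":0.001,"y":0,"z":0,"twist":0},{"gripper":0,"x":0.001,"y":0,"z":0,"twist":0},{"gripper":0,"x":0.001,"y":0,"z":0,"twist":0}]' |sed -n '4p'
python3 go.py 13 -60 48 0
python3 - <<'E'
from h import *
q=np.load("pose.npz");t,M=q["t"],q["M"]
p=get_image("wrist");cv2.imwrite("pics/w3.png",p["image"])
E
```

```text
ft_force: [-5.0, -2.4, 4.1]
ft_force: [-5.8, -2.3, 4.7]
t 7.5167 reader [ 10.5 -59.9] z 0.04894490953436688 ft [-5.8 -2.3  4.7]
shift 0.0025 0.0001 0.0009 twist -0.0030147394574094994 [-1.79964785e+02  1.46243947e-01  2.80405309e+01]
ft_force: [-5.2, -2.1, 4.9]
t 7.7667 reader [ 11.5 -59.9] z 0.04892656016214009 ft [-5.2 -2.1  4.9]
shift 0.0015 0.0001 0.0009 twist -0.0030196053002699568 [-1.79960842e+02  1.48833642e-01  2.80402521e+01]
```

View pics/w3.png

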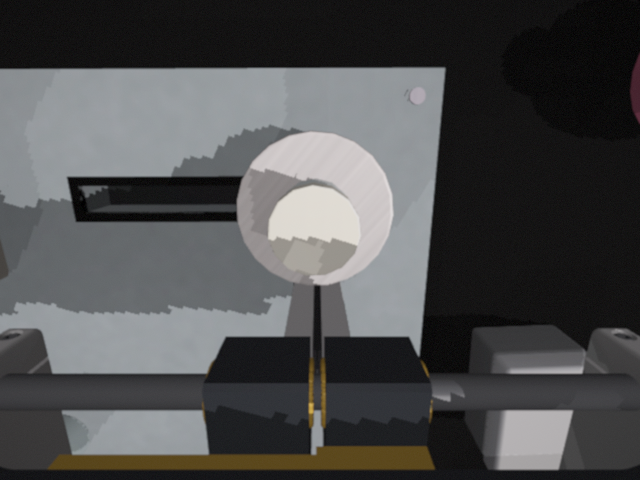

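```bash
python3 -m pendant '[{"gripper":0,"x":0.001,"y":0,"z":0,"twist":0},{"gripper":0,"x":0.0015,"y":0,"z":0,"twist":0},{"gripper":0,"x":0.0015,"y":0,"z":0,"twist":0}]' |sed -n '4p'
python3 go.py 13 -60 48 0
python3 -m pendant '[{"gripper":0,"x":0.001,"y":0,"z":0,"twist":0},{"gripper":0,"x":0.001,"y":0,"z":0,"twist":0},{"gripper":0,"x":0.001,"y":0,"z":0,"twist":0}]' |sed -n '4p'
python3 go.py 13 -60 48 0
python3 - <<'E'
from h import *
q=np.load("pose.npz");t,M=q["t"],q["M"]
p=get_image("wrist")
a=p["image"].mean(2); 
d=trace(p,"carrier")[0]["pixels"]; ys,xs=np.where(d); print(xs.min(),xs.max(),ys.min(),ys.max())
# groove rows at col 150
print("rows dark",[r for r in range(150,260) if a[r,150]<60][::1][0:1],[r for r in range(150,260) if a[r,150]<60][-1:])
c=((xs.min()+xs.max())/2,(ys.min()+ys.max())/2)
print(c,((ray(p,c,.065)[:2]-t)@M*1e3).round(1))
for r in ([r for r in range(150,260) if a[r,150]<60][0],[r for r in range(150,260) if a[r,150]<60][-1]): print(((ray(p,(150,r),.04)[:2]-t)@M*1e3).round(1))
E
```

```text
ft_force: [-5.8, -2.4, 5.1]
t 8.0667 reader [ 12.9 -59.9] z 0.048935894846268854 ft [-5.8 -2.4  5.1]
shift 0.0001 0.0001 0.0009 twist -0.0030526233543946213 [-1.79961346e+02  1.55754405e-01  2.80383603e+01]
ft_force: [-4.8, -1.9, 5.0]
t 8.3167 reader [ 14.  -59.9] z 0.04893408888594681 ft [-4.8 -1.9  5. ]
shift -0.001 0.0001 0.0009 twist -0.00307327783561663 [-1.79961523e+02  1.48053572e-01  2.80371769e+01]
628 639 57 128
rows dark [182] [225]
(np.float64(633.5), np.float64(92.5)) [ 114.4 -199.2]
[73.2 29.4]
[49.4 32.7]
```

```bash
for i in 1; do python3 -m pendant '[{"gripper":0,"x":0.001,"y":0,"z":0,"twist":0},{"gripper":0,"x":0.001,"y":0,"z":0,"twist":0},{"gripper":0,"x":0.001,"y":0,"z":0,"twist":0}]' |sed -n '2p;4p'; done
python3 -m pendant '[{"gripper":0,"x":0.001,"y":0,"z":0,"twist":0},{"gripper":0,"x":0.001,"y":0,"z":0,"twist":0},{"gripper":0,"x":0.001,"y":0,"z":0,"twist":0}]' |sed -n '2p;4p'
python3 go.py 13 -60 48 0
python3 - <<'E'
from h import *
q=np.load("pose.npz");t,M=q["t"],q["M"]
p=get_image("wrist")
for d in trace(p,"carrier"):
    ys,xs=np.where(d["pixels"]); print(xs.min(),xs.max(),ys.min(),ys.max())
    c=((xs.min()+xs.max())/2,(ys.min()+ys.max())/2)
    print(c,((ray(p,c,.065)[:2]-t)@M*1e3).round(1))
E
```

```text
tool_pos: [0.5648, -0.1354, 0.0489]
ft_force: [-5.1, -2.9, 5.0]
tool_pos: [0.5657, -0.1349, 0.0489]
ft_force: [-5.2, -2.5, 4.0]
t 8.9167 reader [ 16.  -59.9] z 0.048910648947785226 ft [-5.2 -2.5  4. ]
shift -0.003 0.0001 0.0009 twist -0.003043798876394097 [-1.79963667e+02  1.44544487e-01  2.80388659e+01]
628 639 59 133
(np.float64(633.5), np.float64(96.0)) [ 115.  -199.6]
238 392 131 284
(np.float64(315.0), np.float64(207.5)) [ 65.8 -59.8]
```

```bash
python3 -m pendant '[{"gripper":0,"x":0.001,"y":0,"z":0,"twist":0},{"gripper":0,"x":0.001,"y":0,"z":0,"twist":0},{"gripper":0,"x":0.001,"y":0,"z":0,"twist":0}]' |sed -n '2p;4p'
python3 go.py 13 -60 48 0
python3 -m pendant '[{"gripper":0,"x":0.001,"y":0,"z":0,"twist":0},{"gripper":0,"x":0.001,"y":0,"z":0,"twist":0},{"gripper":0,"x":0.001,"y":0,"z":0,"twist":0}]' |sed -n '2p;4p'
python3 go.py 13 -60 48 0
```

```text
tool_pos: [0.5658, -0.1349, 0.0489]
ft_force: [-6.7, -3.3, 6.2]
t 9.2667 reader [ 16.1 -59.9] z 0.048924195355872044 ft [-6.7 -3.3  6.2]
shift -0.0031 0.0001 0.0009 twist -0.0026397658589970723 [-179.9569353     0.24474716   28.06201528]
tool_pos: [0.5658, -0.1348, 0.0489]
ft_force: [-8.1, -3.7, 7.4]
t 9.5167 reader [ 16.1 -59.9] z 0.04893119704218567 ft [-8.1 -3.7  7.4]
shift -0.0031 0.0001 0.0009 twist -0.002265360624353524 [-179.94829365    0.34839492   28.08346712]
```

```bash
python3 -m pendant '[{"gripper":0,"x":-0.015,"y":0,"z":0,"twist":0},{"gripper":0,"x":-0.03,"y":0,"z":0,"twist":0},{"gripper":0,"x":-0.03,"y":0,"z":-0.03,"twist":0},{"gripper":0,"x":-0.03,"y":0,"z":-0.07,"twist":0},{"gripper":0,"x":-0.03,"y":0,"z":-0.11,"twist":0},{"gripper":0,"x":-0.03,"y":0.02,"z":-0.11,"twist":-0.12},{"gripper":0,"x":-0.03,"y":0.04,"z":-0.11,"twist":-0.24},{"gripper":0,"x":-0.03,"y":0.055,"z":-0.11,"twist":-0.36}]' |sed -n '2p;4p'
python3 -m pendant '[{"gripper":0,"x":0,"y":0,"z":0,"twist":-0.12},{"gripper":0,"x":0,"y":0,"z":0,"twist":-0.24},{"gripper":0,"x":0,"y":0,"z":0,"twist":-0.36},{"gripper":0,"x":0,"y":0,"z":0,"twist":-0.48},{"gripper":0,"x":0,"y":0,"z":0,"twist":-0.6},{"gripper":0,"x":0,"y":0,"z":0,"twist":-0.72},{"gripper":0,"x":0,"y":0,"z":0,"twist":-0.84},{"gripper":0,"x":0,"y":0,"z":0,"twist":-0.96}]' |sed -n '2p;4p'
python3 -m pendant '[{"gripper":0,"x":0,"y":0,"z":0,"twist":-0.12},{"gripper":0,"x":0,"y":0,"z":0,"twist":-0.24},{"gripper":0,"x":0,"y":0,"z":0,"twist":-0.24},{"gripper":0,"x":0,"y":0,"z":0,"twist":-0.24}]' |sed -n '2p;4p'
python3 go.py 61.5 -116 48 90
python3 - <<'E'
from h import *
cv2.imwrite("pics/t2.png",cv2.resize(get_image("top")["image"][165:350,270:470],None,fx=3,fy=3,interpolation=cv2.INTER_CUBIC))
E
```

```text
tool_pos: [0.5698, -0.1975, 0.16]
ft_force: [0.7, -0.0, -0.7]
tool_pos: [0.5685, -0.1962, 0.1584]
ft_force: [0.0, -0.1, -0.2]
tool_pos: [0.5684, -0.1962, 0.1585]
ft_force: [0.3, -0.1, -1.0]
t 11.1833 reader [ -10.6 -115.2] z 0.15846149904404594 ft [ 0.3 -0.1 -1. ]
shift 0.0005 0.0721 0.1105 twist -0.01783017664332118 [ 1.79939348e+02 -7.73167743e-04  1.17191669e+02]
```

View pics/t2.png

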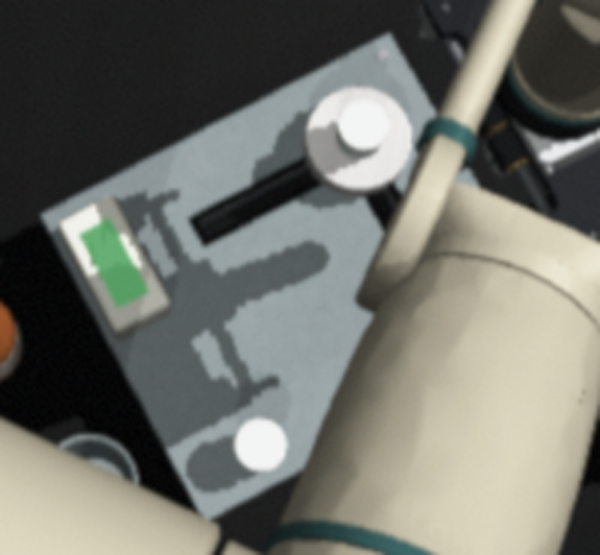

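```bash
python3 - <<'E'
from h import *
q=np.load("pose.npz");t,M=q["t"],q["M"]
p=get_image("top");print(((ray(p,(389.7,211),.065)[:2]-t)@M*1e3).round(1))
E
python3 -m pendant '[{"gripper":0,"x":-0.001,"y":0.035,"z":0,"twist":-0.018},{"gripper":0,"x":-0.001,"y":0.072,"z":0,"twist":-0.018},{"gripper":0,"x":-0.001,"y":0.072,"z":0.0,"twist":-0.018},{"gripper":0,"x":-0.001,"y":0.072,"z":0.04,"twist":-0.018},{"gripper":0,"x":-0.001,"y":0.072,"z":0.08,"twist":-0.018},{"gripper":0,"x":-0.001,"y":0.072,"z":0.1,"twist":-0.018},{"gripper":0,"x":-0.001,"y":0.072,"z":0.11,"twist":-0.018},{"gripper":0,"x":-0.001,"y":0.072,"z":0.11,"twist":-0.018}]' |sed -n '2p;4p'
python3 go.py 61.5 13 48 90
```

```text
[ 61.5 -60.9]
tool_pos: [0.6309, -0.1635, 0.0458]
ft_force: [-0.6, -0.1, -0.3]
t 11.95 reader [  59.9 -115.9] z 0.04580954664040916 ft [-0.6 -0.1 -0.3]
shift 0.1289 0.0019 -0.0022 twist 0.002588639483297455 [-179.81489576   -0.22789284  118.36158084]
```

```bash
python3 -m pendant '[{"gripper":0,"x":0.004,"y":0.001,"z":0,"twist":0},{"gripper":0,"x":0.008,"y":0.001,"z":0,"twist":0},{"gripper":0,"x":0.012,"y":0.001,"z":0,"twist":0},{"gripper":0,"x":0.016,"y":0.001,"z":0,"twist":0},{"gripper":0,"x":0.021,"y":0.001,"z":0,"twist":0},{"gripper":0,"x":0.026,"y":0.001,"z":0,"twist":0},{"gripper":0,"x":0.031,"y":0.001,"z":0,"twist":0},{"gripper":0,"x":0.036,"y":0.001,"z":0,"twist":0}]' |sed -n '2p;4p'
python3 go.py 61.5 13 48 90
```

```text
tool_pos: [0.6187, -0.1335, 0.0506]
ft_force: [2.7, -4.2, 3.7]
t 12.6167 reader [ 63.3 -83.7] z 0.05057361873274833 ft [ 2.7 -4.2  3.7]
shift 0.0968 -0.0015 0.0026 twist 0.003998971436756479 [179.8027056    0.36496733 118.44238691]
```

```bash
python3 -m pendant '[{"gripper":0,"x":0.005,"y":-0.001,"z":0.001,"twist":0},{"gripper":0,"x":0.01,"y":-0.001,"z":0.002,"twist":0},{"gripper":0,"x":0.016,"y":-0.001,"z":0.002,"twist":0},{"gripper":0,"x":0.022,"y":-0.001,"z":0.002,"twist":0},{"gripper":0,"x":0.028,"y":-0.001,"z":0.002,"twist":0},{"gripper":0,"x":0.034,"y":-0.001,"z":0.002,"twist":0},{"gripper":0,"x":0.04,"y":-0.001,"z":0.002,"twist":0},{"gripper":0,"x":0.045,"y":-0.001,"z":0.002,"twist":0}]' |sed -n '2p;4p'
python3 go.py 61.5 13 48 90
python3 - <<'E'
from h import *
cv2.imwrite("pics/w4.png",get_image("wrist")["image"])
E
```

```text
tool_pos: [0.5971, -0.0945, 0.049]
ft_force: [2.5, -5.6, 5.2]
t 13.2833 reader [ 62.8 -39.1] z 0.049005229001048325 ft [ 2.5 -5.6  5.2]
shift 0.0521 -0.0011 0.001 twist 0.004102285063217938 [179.72237336   0.42038205 118.44830634]
```

View pics/w4.png

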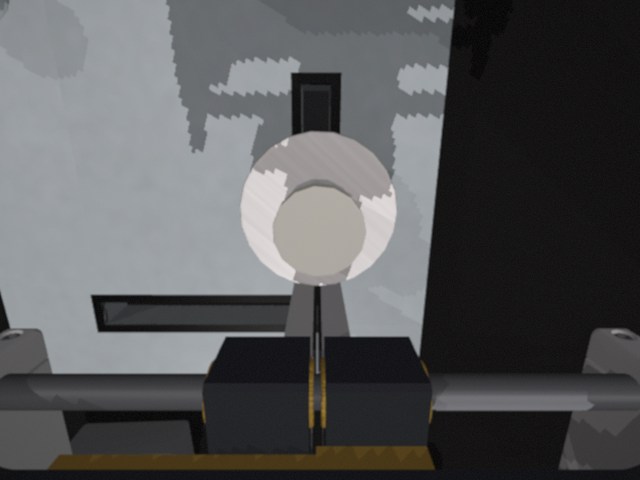

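The wrist view shows the carrier centred at (318,208) on the second leg, with the groove's end ahead at (316,75).

```bash
python3 -m pendant '[{"gripper":0,"x":0.006,"y":-0.001,"z":0,"twist":0},{"gripper":0,"x":0.012,"y":-0.001,"z":0,"twist":0},{"gripper":0,"x":0.018,"y":-0.001,"z":0,"twist":0},{"gripper":0,"x":0.024,"y":-0.001,"z":0,"twist":0},{"gripper":0,"x":0.03,"y":-0.001,"z":0,"twist":0},{"gripper":0,"x":0.036,"y":-0.001,"z":0,"twist":0},{"gripper":0,"x":0.041,"y":-0.001,"z":0,"twist":0},{"gripper":0,"x":0.045,"y":-0.001,"z":0,"twist":0}]' |sed -n '4p'
python3 -m pendant '[{"gripper":0,"x":0.001,"y":0,"z":0,"twist":0},{"gripper":0,"x":0.002,"y":0,"z":0,"twist":0},{"gripper":0,"x":0.003,"y":0,"z":0,"twist":0},{"gripper":0,"x":0.003,"y":0,"z":0,"twist":0}]' |sed -n '4p'
python3 go.py 61.5 15 48 90
python3 -m pendant '[{"gripper":0,"x":0.001,"y":0,"z":0,"twist":0},{"gripper":0,"x":0.002,"y":0,"z":0,"twist":0},{"gripper":0,"x":0.002,"y":0,"z":0,"twist":0},{"gripper":0,"x":0.002,"y":0,"z":0,"twist":0}]' |sed -n '4p'
python3 go.py 61.5 15 48 90
```

```text
ft_force: [3.5, -6.3, 5.5]
ft_force: [3.0, -5.5, 5.0]
t 14.3333 reader [61.4  9.2] z 0.048463065234050015 ft [ 3.  -5.5  5. ]
shift 0.0058 0.0001 0.0005 twist 0.00420410326259719 [179.76126317   0.33083549 118.45414009]
ft_force: [2.4, -5.4, 5.4]
t 14.6667 reader [61.5 11.1] z 0.04839737392420313 ft [ 2.4 -5.4  5.4]
shift 0.0039 0.0001 0.0004 twist 0.004030043162890615 [179.75910838   0.32723096 118.44416718]
```

```bash
python3 -m pendant '[{"gripper":0,"x":0.001,"y":0,"z":0,"twist":0},{"gripper":0,"x":0.002,"y":0,"z":0,"twist":0},{"gripper":0,"x":0.002,"y":0,"z":0,"twist":0},{"gripper":0,"x":0.002,"y":0,"z":0,"twist":0}]' |sed -n '4p'
python3 go.py 61.5 15 48 90
python3 -m pendant '[{"gripper":0,"x":0.001,"y":0,"z":0,"twist":0},{"gripper":0,"x":0.002,"y":0,"z":0,"twist":0},{"gripper":0,"x":0.002,"y":0,"z":0,"twist":0},{"gripper":0,"x":0.002,"y":0,"z":0,"twist":0}]' |sed -n '4p'
python3 go.py 61.5 15 48 90
```

```text
ft_force: [3.4, -4.3, 5.6]
t 15.0 reader [61.4 13.2] z 0.04840326197523186 ft [ 3.4 -4.3  5.6]
shift 0.0018 0.0001 0.0004 twist 0.00400490436462781 [179.76357759   0.31952058 118.44272684]
ft_force: [2.8, -5.2, 4.2]
t 15.3333 reader [61.4 15.2] z 0.04838975173155203 ft [ 2.8 -5.2  4.2]
shift -0.0002 0.0001 0.0004 twist 0.004015760047559586 [179.76315606   0.31621019 118.44334882]
```

```bash
python3 -m pendant '[{"gripper":0,"x":0.001,"y":0,"z":0,"twist":0},{"gripper":0,"x":0.002,"y":0,"z":0,"twist":0},{"gripper":0,"x":0.002,"y":0,"z":0,"twist":0},{"gripper":0,"x":0.002,"y":0,"z":0,"twist":0}]' |sed -n '4p'
python3 go.py 61.5 15 48 90
python3 -m pendant '[{"gripper":0,"x":0.001,"y":0,"z":0,"twist":0},{"gripper":0,"x":0.002,"y":0,"z":0,"twist":0},{"gripper":0,"x":0.002,"y":0,"z":0,"twist":0},{"gripper":0,"x":0.002,"y":0,"z":0,"twist":0}]' |sed -n '4p'
python3 go.py 61.5 15 48 90
```

```text
ft_force: [3.9, -7.4, 4.5]
t 15.6667 reader [61.5 15.8] z 0.04844291109197241 ft [ 3.9 -7.4  4.5]
shift -0.0008 0.0 0.0004 twist 0.004654880194534631 [179.75295699   0.4576146  118.47996771]
ft_force: [4.7, -10.9, 2.0]
t 16.0 reader [61.5 16. ] z 0.04851860515775246 ft [  4.7 -10.9   2. ]
shift -0.001 -0.0001 0.0005 twist 0.005447451599568926 [179.74056327   0.64844675 118.52537871]
```

```bash
python3 -m pendant '[{"gripper":0,"x":-0.006,"y":0,"z":0,"twist":0},{"gripper":0,"x":-0.015,"y":0,"z":0,"twist":0},{"gripper":0,"x":-0.035,"y":0,"z":0,"twist":0},{"gripper":0,"x":-0.05,"y":0,"z":-0.02,"twist":0},{"gripper":0,"x":-0.07,"y":0,"z":-0.055,"twist":0},{"gripper":0,"x":-0.09,"y":0,"z":-0.09,"twist":0},{"gripper":0,"x":-0.11,"y":0,"z":-0.12,"twist":0},{"gripper":0,"x":-0.13,"y":0,"z":-0.15,"twist":0}]' |sed -n '2p;4p'
python3 -m pendant '[{"gripper":0,"x":-0.04,"y":0,"z":-0.02,"twist":0},{"gripper":0,"x":-0.06,"y":0,"z":-0.02,"twist":0},{"gripper":0,"x":-0.06,"y":0,"z":-0.02,"twist":0},{"gripper":0,"x":-0.06,"y":0,"z":-0.02,"twist":0}]' |sed -n '2p;4p'
python3 - <<'E'
from h import *
q=np.load("pose.npz");t,M=q["t"],q["M"]
for n in("wrist","scene"):
  p=get_image(n)
  for d in trace(p,"carrier"): print(n,np.round(d["location"]),((ray(p,d["location"],.055)[:2]-t)@M*1e3).round(1))
  if n=="scene": I=cv2.resize(p["image"][150:400,150:450],None,fx=2,fy=2); cv2.imwrite("pics/s5.png",I)
  else: cv2.imwrite("pics/w5.png",p["image"])
E
```

```text
tool_pos: [0.6268, -0.1564, 0.1976]
ft_force: [0.9, -0.9, 0.3]
tool_pos: [0.6554, -0.2095, 0.2152]
ft_force: [-1.0, -0.5, -0.4]
wrist [376. 302.] [ 122.7 -253.4]
wrist [ 49. 230.] [-211.6 -174.3]
scene [133. 262.] [-302.4  -83.3]
scene [134. 318.] [-212.3 -193.1]
scene [334. 262.] [65.3 66.3]
scene [287. 433.] [ 130.2 -279.8]
```

View pics/w5.png

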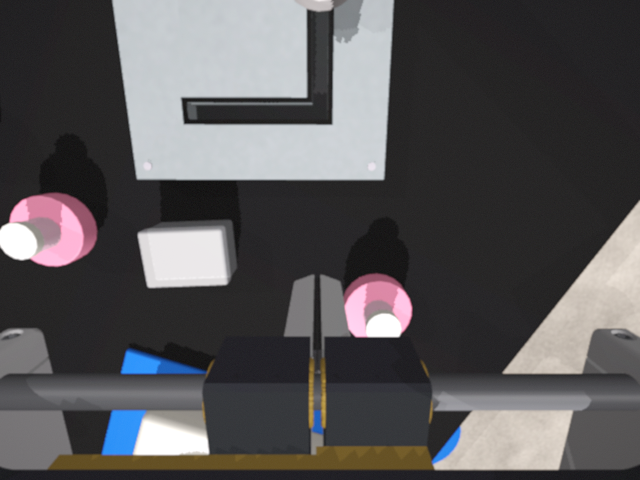

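View pics/s5.png

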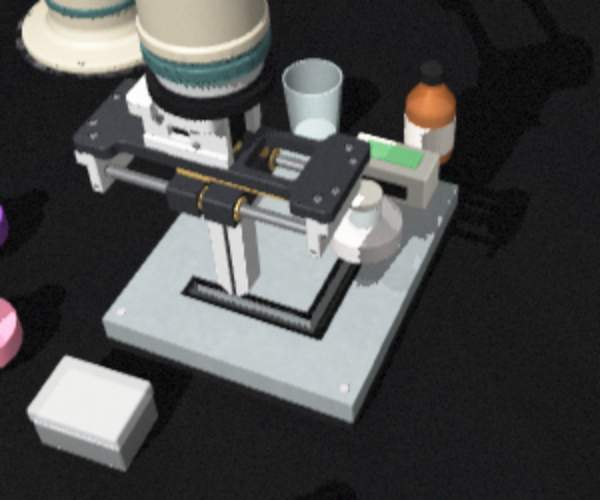

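The scene view shows the carrier flat at the groove's end in front of the head, at crop (367,230). The hand is clear, the tip box and bottle stand where they did, and the beaker looks undisturbed.

```bash
python3 -c "
from station import *
print(sign_off())"
```

```text
the job is handed in; nothing more can be done
None
```

The carrier was pushed along both legs of the groove until it stopped against the end wall in front of the reading head; the hand is well clear and the job is handed in, at about 17 s of the 53 s allowed.

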